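# Sweep the odds and ends into the organiser tray and shut it

## Robot

A 6-joint arm with a two-finger parallel gripper is mounted at the origin on the work surface. World frame = base frame: x ahead of the robot, y to its left, z up, the work surface at z = 0. Lengths are in m, angles in rad, forces in N, time in s.
With the tool pointing down it reaches from about 0.375 to 0.9 m from the base axis. Payload 3.1 kg.
Tool frame: the origin (TCP) lies midway between the tips of the shut fingers; the grasp point (between the pads) lies 19 mm behind it; x points along the fingers, z is the direction in which the jaws open and shut, and the axes are right-handed (so a half turn about x gives the same grasp; the last joint's range is limited). The gripper opens to 85 mm and grips with 20 to 120 N. Pads are 22 mm wide; open, the fingers measure 114 mm over their backs; the gripper's body (76 mm by 85 mm) begins 54 mm behind the grasp point. The pads swing forward as they close: fully open they stand 13 mm farther back than shut.
Start: joints at [-1.385, 0.527, 1.433, -0, 1.181, -0.178], TCP at [0.223, -0.584, 0.231] pointing down, gripper open.
Joint ranges: [-3.08, 3.08], [-0.75, 2.2], [0.22, 2.44], [-1.43, 4.57], [0, 2.65], [-2.85, 2.85]. Speed limits (rad/s): [2.79, 2.79, 3.14, 3.14, 3.14, 3.14].

## Interface

Orientations are given as a unit quaternion [x, y, z, w].
In Python, from station import status, snapshot, camera_params, ticket gives the robot as it stands.
- The arm moves only by the tool arm_command, never from a script. Its argument "series" is a list that holds one entry, the list of rows, each a list of 4 numbers: the shift along the tool's x, y, z in mm, then the turn about the tool's x in rad. A call has 1 to 10 rows; each row shifts and turns the commanded pose from where the row before left it, along the tool's axes as they then stand; what a row does not reach is not made up. A row lasts 1/10 s, in which the tool goes at most 50 mm and 8.59 degrees, less where a joint would pass 70% of its speed; a pose out of reach is approached as far as the arm can. A call is refused whole if a number of a shift passes 50 or a number of a turn 0.15, either way. A call with a gripper value outside its range is refused whole. "jaw" is the opening in per cent of the stroke, from 0 (shut) to 100 (fully open), set as the call begins (left out, the last holds). The fingers move at their own pace and stop on an object; "force" is the grip in N (left out, the last holds). Time passes only in rows, so rows that do not move let the fingers close. It gives the time, the measured TCP pose, the force and the opening at its end, in the units of the state.
- status.sense(): the state, without advancing time (a new reading comes with each control period).
- snapshot(name): name is "side" or "top" or "wrist"; returns the picture (480x640x3 uint8, red, green, blue); there is no depth.
- camera_params(name): a dict with "fovy" (degrees; the focal length in pixels is half the picture's height over the tangent of half this angle, whatever the lens; pixels are square), "cx", "cy" (the principal point, pixels), "k1" (the pictures are not rectified: a ray, as slopes to the right and down, at radius r is drawn at 1 + k1 r^2 times it, then the intrinsics apply), "extrinsics" (4x4, takes a point from camera to world coordinates); the wrist camera has in their place "mount" (4x4, takes a point from camera to tool coordinates, whose origin is the TCP and whose axes are the tool frame's). Camera axes: x right, y down, z forward; pixel columns grow to the right and rows downward; lengths in m; the calibration is good to about 2 mm. A picture is of the moment at which its call begins: read the wrist's pose just before it. camera_params takes no time and is no camera call.
- ticket.sign_off(): hands the job in, once; it reports no verdict.
The state is a dict: "t": time; "q": joint angles; "qd": joint speeds; "tau": joint torques, N m; "tcp_pos": TCP position; "tool_rot": TCP orientation; "force": force on the tool from outside, world axes, zero at the start; "ft_torque": the same for the moment, N m; "finger_gap": opening from 0.0 (shut) to 1.0 (fully open).
Only numpy, scipy, OpenCV 4.12 (cv2) and the standard library are available. Lean on these libraries where they do the work, as an engineer would, in place of code of your own. Each camera call takes 0.05 s, during which the arm holds its last target. There are 200 camera calls.

## Task

Tidy the bamboo desk organiser: with your closed fingers, sweep the eraser, the pencil sharpener and the round wooden counter off the front edge of its top so that they drop into the open tray below, without picking any of them up or spilling one outside. When all three are in, push the tray fully shut. Leave the egg cup and the glass frog on the organiser, and everything else on the shelf, standing where they are.

Things in the scene. Friction and masses are not known exactly. Their poses are not given: they have to be found in the camera images.
- organiser: Fixed bamboo desk organiser, its front facing world -y within 25 degrees. Origin on the work surface under the middle of its flat top; x points from front to back, z up. Flat top 160 mm deep (x -80 to +80; front edge x = -80), 260 mm wide (y -130 to +130), 60 mm above the work surface, no rim at front and sides. The tray slides out under the front, to -x; 50 mm free height under the top
- pen_box (a point): top centre of the open pen box that rises behind the organiser's flat top, part of it: organiser x +80 to +140 mm, full width, 90 mm above the work surface (30 mm above the flat top); paper in it reaches 105 mm
- tray (a joint): how far the bamboo tray is pulled out, in m: 0 fully shut (front flush with the organiser's front edge), 0.12 the stop. It starts 0.09 to 0.115 out. It slides with about 2 N of friction and stays where it is left
- tray_front (a point): centre of the outer face of the tray's front panel, 25 mm above the work surface; axes as the organiser's, so it is pushed shut along +x. The panel is 236 mm wide, 8 mm thick, 41 mm high (5 to 46 mm above the work surface)
- tray_in (a point): centre of the tray's inner floor, 10 mm above the work surface; axes as the organiser's. Inside: 130 mm deep along x, 222 mm wide along y; side and back walls 31 mm high, front panel 36 mm high above the inner floor
- eraser: loose white plastic eraser, 30 x 20 x 12 mm (its x, y, z), 12 to 21 g; origin at the centre of its underside; lies on the organiser's top, turned any way
- sharpener: loose small metal pencil sharpener, a block 26 x 16 x 11 mm (its x, y, z), 14 to 25 g; origin at the centre of its underside; lies on the organiser's top, turned any way
- counter: loose round dark wooden games counter, 28 mm diameter, 10 mm high, 10 to 17 g; origin at the centre of its underside. The three small things lie in a row about 46 mm apart across the organiser's top, each 42 to 82 mm behind the front edge, in any order
- egg_cup: loose stainless steel egg cup standing near one back corner of the organiser's top, 48 mm diameter, 47 mm high; origin at the centre of its underside; to be left alone
- frog: loose green glass frog standing near the other back corner of the organiser's top, about 52 mm across, 44 mm high; origin at the centre of its underside; to be left alone
- vase: loose black ceramic vase on the shelf, 76 mm diameter, 150 mm high; origin at the centre of its underside; to be left alone
- mug: loose mug on the shelf, 80 mm diameter, 90 mm high; origin at the centre of its underside; to be left alone
- candle_jar: loose lidded jar on the shelf, 70 mm diameter, 85 mm high; origin at the centre of its underside; to be left alone

How it is judged:
On the way, in this order (a step that is already met when the one before it is completed fails the run):
1. eraser, sharpener and counter are all in the tray while it is still open by more than 50 mm (x of eraser in the frame of tray_in between -0.065 and 0.065 m and y of eraser in the frame of tray_in between -0.111 and 0.111 m and z of each of eraser, sharpener, counter in the frame of tray_in below 0.036 m and x of sharpener in the frame of tray_in between -0.065 and 0.065 m and y of sharpener in the frame of tray_in between -0.111 and 0.111 m and x of counter in the frame of tray_in between -0.065 and 0.065 m and y of counter in the frame of tray_in between -0.111 and 0.111 m and value of joint tray above 0.05 m), for 0.2 s.
2. the tray is pushed shut (value of joint tray below 0.006 m), for 0.2 s.
At the end, for the whole second after the job is handed in: The tray is shut to within 6 mm, with the eraser, the sharpener and the counter at rest inside it; the egg cup, frog, vase, mug and jar stand within 15 mm of where they were (x of eraser in the frame of tray_in between -0.065 and 0.065 m and y of eraser in the frame of tray_in between -0.111 and 0.111 m and z of each of eraser, sharpener, counter in the frame of tray_in below 0.036 m and x of sharpener in the frame of tray_in between -0.065 and 0.065 m and y of sharpener in the frame of tray_in between -0.111 and 0.111 m and x of counter in the frame of tray_in between -0.065 and 0.065 m and y of counter in the frame of tray_in between -0.111 and 0.111 m and value of joint tray below 0.006 m and linear speed of each of eraser, sharpener, counter below 0.02 m/s and distance of each of egg_cup, frog, vase, mug, candle_jar from where it was at the start of the episode below 0.015 m); the robot touches nothing.
It fails at once if one of the three small things is lifted (its underside point more than 25 mm above the organiser's top) (height (world z) of any of eraser, sharpener, counter above 0.085 m).
It fails at once if one of the three small things falls outside the tray ((height (world z) of eraser below 0.04 m and not (x of eraser in the frame of tray_in between -0.071 and 0.071 m and y of eraser in the frame of tray_in between -0.117 and 0.117 m)) or (height (world z) of sharpener below 0.04 m and not (x of sharpener in the frame of tray_in between -0.071 and 0.071 m and y of sharpener in the frame of tray_in between -0.117 and 0.117 m)) or (height (world z) of counter below 0.04 m and not (x of counter in the frame of tray_in between -0.071 and 0.071 m and y of counter in the frame of tray_in between -0.117 and 0.117 m))).
It fails at once if the egg cup, frog, vase, mug or jar is moved more than 15 mm or tipped (distance of any of egg_cup, frog, vase, mug, candle_jar from where it was at the start of the episode above 0.015 m or angle between any of egg_cup, frog, vase, mug, candle_jar's own z axis and vertical above 0.35 rad).
It also fails if it takes over 54 s, if anything falls off the work surface, if the arm or the gripper's body presses on something with over 40 N, if the wrist force passes 120 N, or if a joint passes its speed limit or range.

## Working session

There is one attempt and no reset: what is moved stays moved. The work goes in short steps, Python scripts to look and compute and a tool call to move; the robot and the scene stay as the last step left them, time stands still between calls to the robot, and variables do not carry over. Pictures are saved under pics/ and viewed, about 8 in all and at most 12, crops included, and the job is handed in when it is done.

Besides the shell and the picture viewer there is one more tool, called after "Call:" as a command line: name --argument value ..., lists and objects as JSON in quotes. arm_command: Moves the arm, as the interface text tells. Its arguments: {"type":"object","properties":{"series":{"type":"array"},"jaw":{"type":"number"},"force":{"type":"number"}},"required":["series"]}

```bash
ls; mkdir -p pics
python3 - <<'E'
from station import status, snapshot, camera_params
import cv2
s=status.sense();print(s)
for n in("top","side","wrist"):
    cv2.imwrite(f"pics/{n}0.png",snapshot(n)[:,:,::-1]);print(n,camera_params(n))
E
```

```text
pics
{'t': 0.0, 'q': array([-1.38449735e+00,  5.28495675e-01,  1.43389236e+00, -7.08274742e-06,
        1.18136346e+00, -1.78515643e-01]), 'qd': array([ 0.00072387,  0.00182529, -0.00121574,  0.00053721, -0.0006459 ,
        0.00057425]), 'tau': array([ 1.01892390e-03, -4.42343366e+01, -1.78022271e+01,  1.27412086e-06,
        8.52082012e-03, -1.17767620e-06]), 'tcp_pos': array([ 0.22286954, -0.58316165,  0.23031863]), 'tool_rot': array([ 0.40154114,  0.58294731, -0.40046922,  0.58186043]), 'force': array([ 0.40494592, -0.17269095, -0.45547046]), 'ft_torque': array([0.02542687, 0.0114834 , 0.02282852]), 'finger_gap': 0.9989046220580383}
top {'fovy': 54.71573406531874, 'cx': 321.030447852185, 'cy': 243.95766298859024, 'k1': -0.010361941489684537, 'extrinsics': array([[-0.01928116, -0.99770838,  0.06485545,  0.52810283],
       [-0.99973796,  0.02003963,  0.01106459,  0.03027136],
       [-0.01233891, -0.06462512, -0.99783333,  1.11944954],
       [ 0.        ,  0.        ,  0.        ,  1.        ]])}
side {'fovy': 44.361845059485844, 'cx': 319.1317692923694, 'cy': 234.43381652535055, 'k1': -0.02811944842523074, 'extrinsics': array([[-0.83756095, -0.35652508,  0.41398251,  0.0052985 ],
       [-0.54628738,  0.53560797, -0.64396754,  0.94180968],
       [ 0.00785825, -0.76551549, -0.64336948,  0.96753987],
       [ 0.        ,  0.        ,  0.        ,  1.        ]])}
wrist {'fovy': 70.28639421574124, 'cx': 320.29240026315637, 'cy': 238.58762075150548, 'k1': -0.053047617786085896, 'mount': array([[ 1.48347112e-03, -2.99057217e-01,  9.54234028e-01,
        -1.41210517e-01],
       [ 1.07938289e-03, -9.54234043e-01, -2.99058900e-01,
         7.64372911e-02],
       [ 9.99998317e-01,  1.47362912e-03, -1.09278140e-03,
        -8.79393803e-04],
       [ 0.00000000e+00,  0.00000000e+00,  0.00000000e+00,
         1.00000000e+00]])}
```

View pics/top0.png

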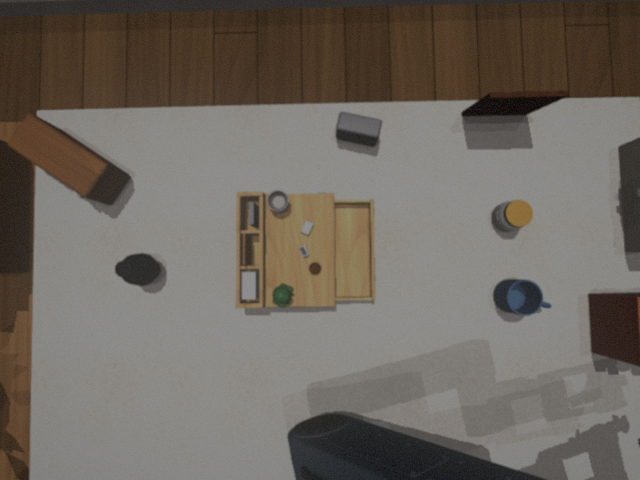

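View pics/side0.png

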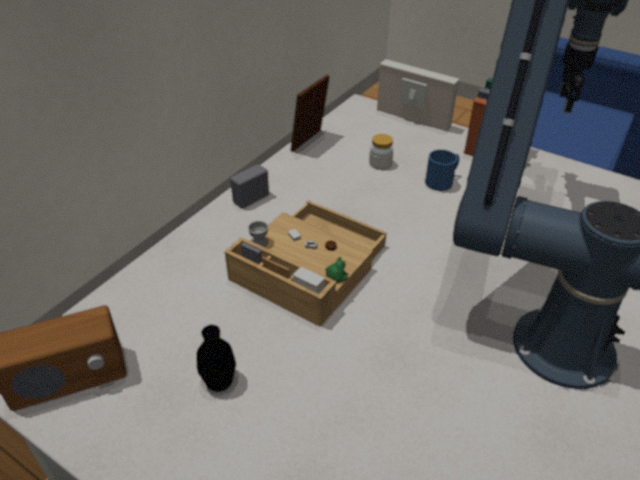

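Top view: the organiser spans columns 237–335 and rows 193–307, with the tray reaching column 374. The eraser is near (307,228), sharpener (305,252), counter (315,268), egg cup (278,202) and frog (283,294). The side view agrees. Next I measure these pixels.

```bash
cat > h.py <<'E'
import numpy as np, cv2
from scipy.spatial.transform import Rotation as R
from station import status, snapshot, camera_params
def K(p):
    f=240/np.tan(np.radians(p['fovy']/2)); return np.array([[f,0,p['cx']],[0,f,p['cy']],[0,0,1.]])
def T_tool(s=None):
    s=s or status.sense(); T=np.eye(4); T[:3,:3]=R.from_quat(s['tool_rot']).as_matrix(); T[:3,3]=s['tcp_pos']; return T
def ext(n,s=None):
    p=camera_params(n); return p['extrinsics'] if n!='wrist' else T_tool(s)@p['mount']
def cast(n,uv,z,E=None):
    p=camera_params(n); E=ext(n) if E is None else E
    d=np.array([p['k1'],0,0,0,0.])
    r=cv2.undistortPoints(np.array(uv,float).reshape(-1,1,2),K(p),d)[:,0]
    w=np.c_[r,np.ones(len(r))]@E[:3,:3].T
    return E[:3,3]+w*((z-E[2,3])/w[:,2])[:,None]
def proj(n,P,E=None):
    p=camera_params(n); E=ext(n) if E is None else E; M=np.linalg.inv(E)
    return cv2.projectPoints(np.array(P,float).reshape(-1,3),cv2.Rodrigues(M[:3,:3])[0],M[:3,3],K(p),np.array([p['k1'],0,0,0,0.]))[0][:,0]
E
python3 - <<'E'
from h import *
im=cv2.imread('pics/top0.png'); c=im[185:315,230:390]
cv2.imwrite('pics/c0.png',cv2.resize(c,None,fx=4.6,fy=4.6,interpolation=cv2.INTER_CUBIC))
print(cast('top',[[335,194],[335,305.5],[374,200],[374,301]],.06).round(4))
print(cast('top',[[307,228],[305,252],[315,268],[278,202],[283,294]],.07).round(4))
print(T_tool())
E
```

```text
[[ 0.7117  0.0076  0.06  ]
 [ 0.4564  0.013   0.06  ]
 [ 0.6958 -0.0818  0.06  ]
 [ 0.4649 -0.0756  0.06  ]]
[[0.6333 0.0731 0.07  ]
 [0.5788 0.0786 0.07  ]
 [0.5421 0.0566 0.07  ]
 [0.6943 0.1383 0.07  ]
 [0.485  0.1298 0.07  ]]
[[-2.96035152e-04  9.34182134e-01  3.56796375e-01  2.22915691e-01]
 [ 1.60195316e-03  3.56796376e-01 -9.34180807e-01 -5.83332954e-01]
 [-9.99998673e-01  2.95020722e-04 -1.60214029e-03  2.30560654e-01]
 [ 0.00000000e+00  0.00000000e+00  0.00000000e+00  1.00000000e+00]]
```

View pics/c0.png

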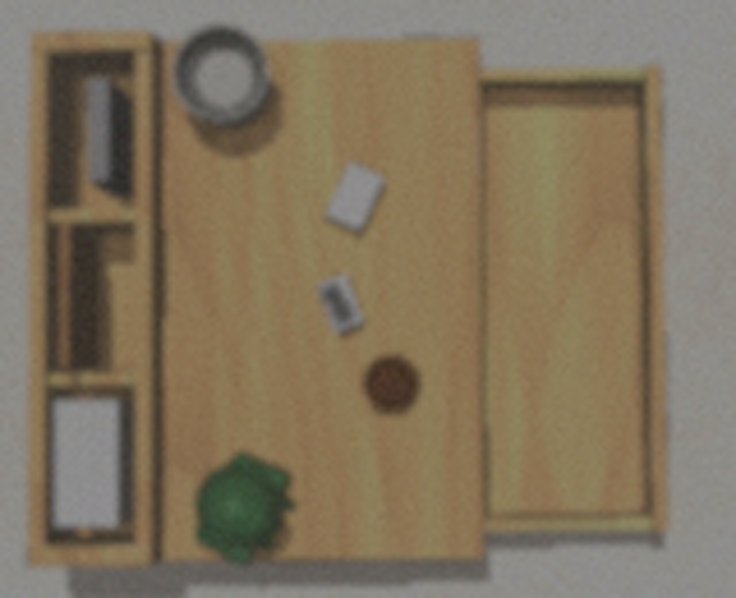

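The crop shows the front edge from (478,40) to (486,557), eraser (356,197), sharpener (341,304), counter (391,384), egg cup rim (222,75), frog (240,505) and the tray front's outer edge at x≈662. I'll convert these to the organiser frame.

```bash
cat >> h.py <<'E'
def px(c): return np.array(c,float).reshape(-1,2)/4.6+[230,185]-.4
E
python3 - <<'E'
from h import *
f=cast('top',px([[478,40],[486,557]]),.06)[:,:2]
b=cast('top',px([[33,35],[30,562]]),.09)[:,:2]
ey=f[0]-f[1]; L=np.linalg.norm(ey)
eb=b[0]-b[1]
print('width',L,np.linalg.norm(eb),'dirs',np.degrees(np.arctan2(ey[1],ey[0])),np.degrees(np.arctan2(eb[1],eb[0])))
fm=f.mean(0);bm=b.mean(0);d=bm-fm;print('front-back 220?',np.linalg.norm(d),np.degrees(np.arctan2(d[1],d[0])),fm,bm)
yaw=np.arctan2(d[1],d[0]); ex=np.array([np.cos(yaw),np.sin(yaw)]); ey=np.array([-ex[1],ex[0]])
o=(fm+.08*ex+bm-.14*ex)/2; print('origin',o,'yaw',np.degrees(yaw))
for n,c,z in(('eraser',(356,197),.072),('sharp',(341,304),.071),('counter',(391,384),.07),('egg',(222,75),.107),('frog',(240,505),.085),('tray',(660,68),.046),('tray',(665,530),.046)):
    w=cast('top',px(c),z)[0,:2]; print(n,w.round(4),'org',(np.array([(w-o)@ex,(w-o)@ey])*1000).round(1))
E
```

```text
width 0.2574016554808361 0.2556854847032325 dirs -0.32592840643813903 -0.7570211879528659
front-back 220? 0.21868252963428617 89.27084531882461 [0.5846791  0.01172773] [0.58746202 0.23039255]
origin [0.58568879 0.09106257] yaw 89.27084531882461
eraser [0.6344 0.073 ] org [-17.4 -48.9]
sharp [0.5818 0.0814] org [-9.8  3.8]
counter [0.542  0.0575] org [-34.1  43.3]
egg [0.6909 0.1348] org [  45.1 -104.6]
frog [0.4848 0.1311] org [ 38.8 101.4]
tray [ 0.6995 -0.0811] org [-170.7 -116. ]
tray [ 0.4668 -0.0775] org [-170.   116.8]
```

Call:
arm_command --series '[[[0,0,0,0.126],[0,0,0,0.126],[0,0,0,0.126],[0,21,-38.5,0],[0,21,-38.5,0],[0,21,-38.5,0],[0,21,-38.5,0],[0,21,-38.5,0],[0,21,-38.5,0],[0,21,-38.5,0]]]' --jaw 0 --force 60

```text
t: 1.15
tcp_pos: [0.374, -0.3146, 0.2312]
tool_rot: [0.503, 0.497, -0.503, 0.496]
force: [0.8, -0.2, 0.1]
finger_gap: 0.004
```

Call:
arm_command --series '[[[0,21,-38.5,0],[0,21,-38.5,0],[0,21,-38.5,0],[0,21,-38.5,0],[0,21,-38.5,0],[0,21,-38.5,0],[0,21,-38.5,0],[0,21,-38.5,0],[0,21,-38.5,0],[0,21,-38.5,0]]]'

```text
t: 2.15
tcp_pos: [0.589, 0.0677, 0.2311]
tool_rot: [-0.503, -0.497, 0.503, -0.497]
force: [-0.4, -0.4, 0.6]
finger_gap: -0.004
```

Call:
arm_command --series '[[[0,0,0,0],[0,0,0,0]]]'

```text
t: 2.35
tcp_pos: [0.5883, 0.0668, 0.2307]
tool_rot: [-0.502, -0.498, 0.503, -0.497]
force: [-0.1, 0.4, 0.3]
finger_gap: -0.002
```

Run:
```python
from h import *
s=status.sense();print(s['t'],s['q'].round(3),s['finger_gap']);print(T_tool(s).round(4))
np.save('Ew.npy',ext('wrist',s)); cv2.imwrite('pics/w1.png',snapshot('wrist')[:,:,::-1])
```

```text
2.35 [-7.500e-02  4.840e-01  1.517e+00 -1.000e-03  1.141e+00  1.506e+00] -0.002104876987927914
[[-1.300e-03  9.999e-01 -1.070e-02  5.883e-01]
 [-4.000e-04 -1.070e-02 -9.999e-01  6.680e-02]
 [-1.000e+00 -1.300e-03  4.000e-04  2.307e-01]
 [ 0.000e+00  0.000e+00  0.000e+00  1.000e+00]]
```

View pics/w1.png

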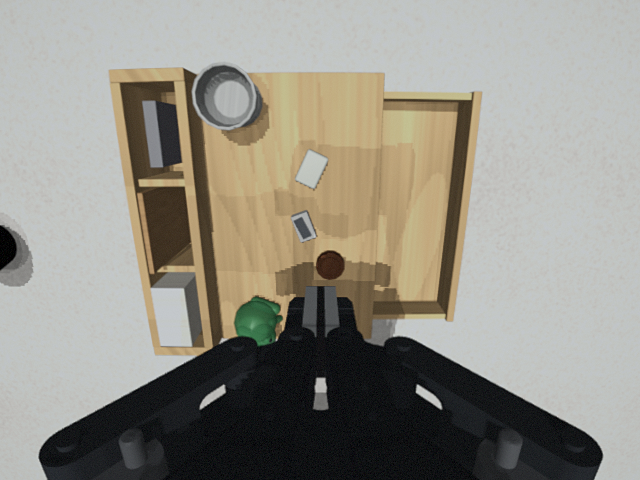

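The wrist view shows the eraser top at (312,169), sharpener (303,226), counter (330,265), egg cup rim (225,96), front edge from (384,73) to about (376,265), and the tray front's outer top edge from (480,93) to (454,320).

Run:
```python
from h import *
E=np.load('Ew.npy')
for n,c,z in(('front L',(384,73),.06),('front m',(378,260),.06),('eraser',(312,169),.072),('sharp',(303,226),.071),('counter',(330,265),.07),('egg',(226,96),.107),('frog',(258,322),.085),('trayA',(480,93),.046),('trayB',(454,320),.046)):
    print(n,cast('wrist',[c],z,E)[0].round(4))
o=np.array([.5857,.0911]);y=np.radians(89.4);ex=np.array([np.cos(y),np.sin(y)]);ey=np.array([-ex[1],ex[0]])
for n,c,z in(('eraser',(312,169),.072),('sharp',(303,226),.071),('counter',(330,265),.07),('egg',(226,96),.107),('front',(384,73),.06)):
    w=cast('wrist',[c],z,E)[0,:2]-o;print(n,(w@ex).round(4),(w@ey).round(4))
```

```text
front L [0.712  0.0131 0.06  ]
front m [0.5437 0.0118 0.06  ]
eraser [0.6335 0.0747 0.072 ]
sharp [0.5819 0.0838 0.071 ]
counter [0.543  0.0591 0.07  ]
egg [0.6907 0.1356 0.107 ]
frog [0.4906 0.1287 0.085 ]
trayA [ 0.698  -0.0769  0.046 ]
trayB [ 0.4669 -0.0775  0.046 ]
eraser -0.0159 -0.0479
sharp -0.0073 0.0037
counter -0.0324 0.0424
egg 0.0456 -0.1045
front -0.0767 -0.1271
```

Call:
arm_command --series '[[[0,22.5,-26,0],[0,22.5,-26,0],[35,0,0,0],[35,0,0,0],[35,0,0,0],[30,0,0,0],[20,0,0,0],[10,0,0,0],[0,0,0,0],[0,0,0,0]]]'

```text
t: 3.4
tcp_pos: [0.6349, 0.1165, 0.0672]
tool_rot: [0.504, 0.496, -0.503, 0.497]
force: [-0.1, 1.2, -0.2]
finger_gap: 0.002
```

Call:
arm_command --series '[[[2,-1,3,0],[0,0,9,0],[0,0,10,0],[0,0,10,0],[0,0,10,0],[0,0,10,0],[0,0,10,0],[0,0,10,0],[0,0,10,0],[0,0,6,0]]]'

```text
t: 4.4
tcp_pos: [0.6331, 0.0283, 0.0656]
tool_rot: [0.504, 0.496, -0.503, 0.497]
force: [-0.0, 3.1, 5.5]
finger_gap: 0.002
```

Call:
arm_command --series '[[[0,0,6,0],[0,0,6,0],[0,0,4,0],[0,0,0,0],[0,0,0,0],[0,0,0,0]]]'

```text
t: 5.0
tcp_pos: [0.6317, 0.0133, 0.064]
tool_rot: [-0.503, -0.497, 0.503, -0.497]
force: [0.5, -0.8, 0.1]
finger_gap: -0.004
```

Run:
```python
from h import *
s=status.sense();print(s['t'],T_tool(s).round(4))
cv2.imwrite('pics/w2.png',snapshot('wrist')[:,:,::-1])
```

```text
5.0 [[-6.000e-04  9.999e-01 -1.320e-02  6.317e-01]
 [ 1.000e-04 -1.320e-02 -9.999e-01  1.330e-02]
 [-1.000e+00 -6.000e-04 -0.000e+00  6.400e-02]
 [ 0.000e+00  0.000e+00  0.000e+00  1.000e+00]]
```

View pics/w2.png

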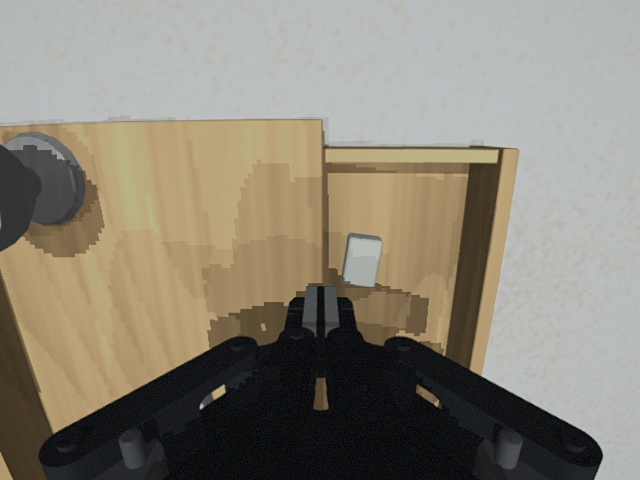

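Eraser is in the tray, at about (362,260). The sharpener is next.

Call:
arm_command --series '[[[-25,0,0,0],[-25,0,0,0],[0,-17,-37,0],[0,-17,-37,0],[0,-17,-37,0],[15,0,0,0],[15,0,0,0],[12,0,0,0],[8,0,0,0],[0,0,0,0]]]'

```text
t: 6.05
tcp_pos: [0.5816, 0.1247, 0.063]
tool_rot: [-0.503, -0.497, 0.504, -0.496]
force: [-0.1, 0.3, -1.1]
finger_gap: 0.0
```

Call:
arm_command --series '[[[-1,0,6,0],[0,0,10,0],[0,0,10,0],[0,0,10,0],[0,0,10,0],[0,0,10,0],[0,0,10,0],[0,0,10,0],[0,0,10,0],[0,0,8,0]]]'

```text
t: 7.05
tcp_pos: [0.5811, 0.03, 0.0653]
tool_rot: [-0.503, -0.497, 0.503, -0.497]
force: [-0.4, 0.3, -0.2]
finger_gap: -0.005
```

Call:
arm_command --series '[[[0,0,6,0],[0,0,6,0],[0,0,5,0],[0,0,0,0],[0,0,0,0],[0,0,0,0]]]'

```text
t: 7.65
tcp_pos: [0.5808, 0.0143, 0.0653]
tool_rot: [-0.503, -0.497, 0.503, -0.497]
force: [-0.0, -0.0, -0.3]
finger_gap: -0.003
```

Run:
```python
from h import *
s=status.sense();print(s['t'],T_tool(s).round(4))
cv2.imwrite('pics/w3.png',snapshot('wrist')[:,:,::-1])
```

```text
7.65 [[-1.000e-04  9.999e-01 -1.280e-02  5.808e-01]
 [ 1.000e-04 -1.280e-02 -9.999e-01  1.430e-02]
 [-1.000e+00 -1.000e-04 -1.000e-04  6.530e-02]
 [ 0.000e+00  0.000e+00  0.000e+00  1.000e+00]]
```

View pics/w3.png

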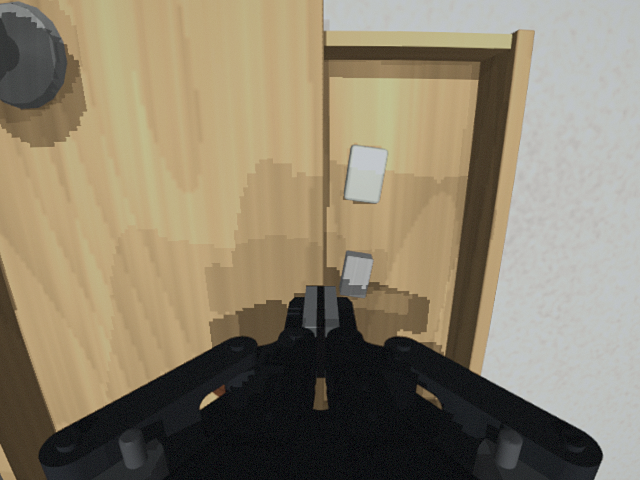

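Sharpener is in the tray too, at about (357,273). The counter is last.

Call:
arm_command --series '[[[-25,0,0,0],[-25,0,0,0],[0,-13,-28,0],[0,-13,-28,0],[0,-13,-28,0],[15,0,0,0],[15,0,0,0],[12,0,0,0],[8,0,0,0],[0,0,0,0]]]'

```text
t: 8.7
tcp_pos: [0.5423, 0.0984, 0.0641]
tool_rot: [-0.503, -0.497, 0.504, -0.496]
force: [0.1, 0.4, -0.4]
finger_gap: 0.003
```

Call:
arm_command --series '[[[0,0,6,0],[0,0,8,0],[0,0,9,0],[0,0,9,0],[0,0,9,0],[0,0,9,0],[0,0,9,0],[0,0,8,0],[0,0,6,0],[0,0,5,0]]]'

```text
t: 9.7
tcp_pos: [0.542, 0.0199, 0.0653]
tool_rot: [-0.503, -0.497, 0.503, -0.497]
force: [0.1, 0.2, -0.2]
finger_gap: -0.002
```

Call:
arm_command --series '[[[0,0,5,0],[0,0,3,0],[0,0,0,0],[0,0,0,0],[0,0,0,0]]]'

```text
t: 10.2
tcp_pos: [0.5418, 0.0128, 0.0653]
tool_rot: [-0.503, -0.497, 0.503, -0.497]
force: [0.7, 0.2, -0.2]
finger_gap: 0.001
```

Run:
```python
from h import *
s=status.sense();print(s['t'],T_tool(s).round(4))
cv2.imwrite('pics/w4.png',snapshot('wrist')[:,:,::-1])
```

```text
10.2 [[-1.000e-04  9.999e-01 -1.290e-02  5.418e-01]
 [ 1.000e-04 -1.290e-02 -9.999e-01  1.280e-02]
 [-1.000e+00 -1.000e-04 -1.000e-04  6.530e-02]
 [ 0.000e+00  0.000e+00  0.000e+00  1.000e+00]]
```

View pics/w4.png

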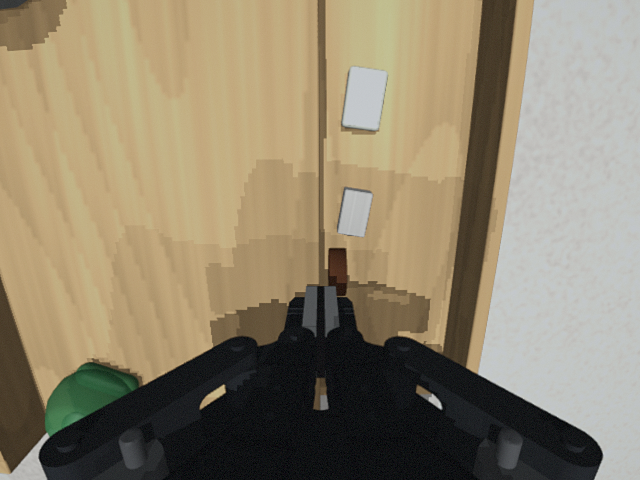

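The counter shows edge-on at (338,272), so it may be standing on its rim. I'll raise, move in front of the tray and look again.

Call:
arm_command --series '[[[-20,0,0,0],[-30,0,0,0],[-30,0,0,0],[0,11,32,0],[0,11,33,0],[0,11,33,0],[0,11,32,0],[0,0,0,0],[0,0,0,0]]]'

```text
t: 11.15
tcp_pos: [0.5838, -0.1183, 0.145]
tool_rot: [-0.504, -0.497, 0.504, -0.496]
force: [-0.2, 0.8, 0.4]
finger_gap: 0.0
```

Run:
```python
from h import *
s=status.sense();print(s['t'],T_tool(s).round(4))
np.save('Ew5.npy',ext('wrist',s))
cv2.imwrite('pics/w5.png',snapshot('wrist')[:,:,::-1])
```

```text
11.15 [[-8.000e-04  9.999e-01 -1.460e-02  5.838e-01]
 [ 7.000e-04 -1.460e-02 -9.999e-01 -1.183e-01]
 [-1.000e+00 -8.000e-04 -7.000e-04  1.450e-01]
 [ 0.000e+00  0.000e+00  0.000e+00  1.000e+00]]
```

View pics/w5.png

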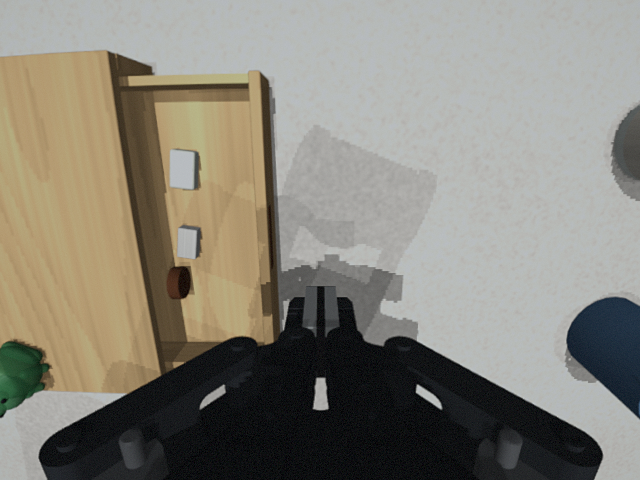

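All three are in the tray: eraser (183,169), sharpener (189,242) and counter (179,283), which is standing on its rim. I'll push the tray shut gently.

Call:
arm_command --series '[[[30,0,0,0],[35,0,0,0],[30,0,0,0],[18,0,0,0],[10,0,0,0],[0,0,-6,0],[0,0,-6,0],[0,0,-5,0],[0,0,-4,0],[0,0,-4,0]]]'

```text
t: 12.2
tcp_pos: [0.5851, -0.0928, 0.0232]
tool_rot: [0.503, 0.496, -0.503, 0.497]
force: [0.2, -0.3, 1.0]
finger_gap: 0.002
```

Call:
arm_command --series '[[[0,0,-5,0],[0,0,-5,0],[0,0,-6,0],[0,0,-6,0],[0,0,-6,0],[0,0,-6,0],[0,0,-6,0],[0,0,-6,0],[0,0,-6,0],[0,0,-5,0]]]'

```text
t: 13.2
tcp_pos: [0.5855, -0.0355, 0.0223]
tool_rot: [0.503, 0.497, -0.503, 0.497]
force: [1.2, -0.8, 0.9]
finger_gap: -0.002
```

Call:
arm_command --series '[[[0,0,-5,0],[0,0,-5,0],[0,0,-4,0],[0,0,-4,0],[0,0,-3,0],[0,0,-3,0],[0,0,0,0]]]'

```text
t: 13.9
tcp_pos: [0.5849, -0.0114, 0.0221]
tool_rot: [-0.503, -0.497, 0.503, -0.496]
force: [-0.6, -0.3, -0.5]
finger_gap: -0.002
```

Call:
arm_command --series '[[[0,0,-2,0],[0,0,-2,0],[0,0,-2,0],[0,0,0,0]]]'

```text
t: 14.3
tcp_pos: [0.5849, -0.0056, 0.0221]
tool_rot: [-0.503, -0.497, 0.504, -0.496]
force: [-0.1, -0.6, 0.1]
finger_gap: -0.002
```

Run:
```python
from h import *
s=status.sense();print(s['t'],T_tool(s)[:3,3].round(4),s['force'])
np.save('Ew6.npy',ext('wrist',s))
cv2.imwrite('pics/w6.png',snapshot('wrist')[:,:,::-1])
```

```text
14.3 [ 0.5849 -0.0056  0.0221] [-0.11981368 -0.56345321  0.11556473]
```

View pics/w6.png

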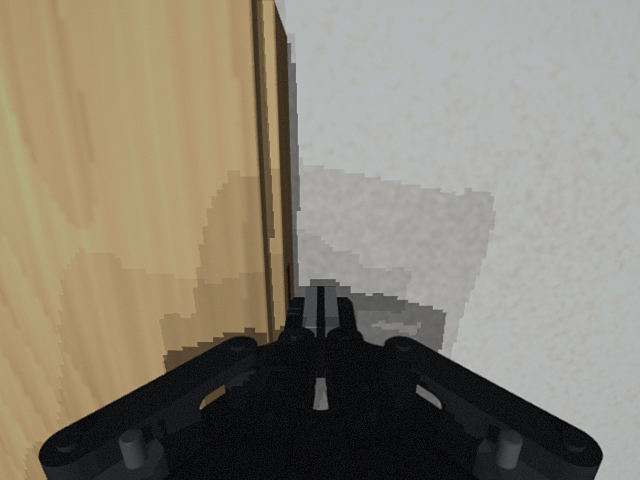

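The tray is still a few mm out, with a visible strip between columns 265 and 290. I'll keep pushing in small steps.

Call:
arm_command --series '[[[0,0,-2,0],[0,0,-2,0],[0,0,-1,0],[0,0,0,0]]]'

```text
t: 14.75
tcp_pos: [0.5852, -0.0014, 0.0223]
tool_rot: [-0.503, -0.497, 0.504, -0.497]
force: [-2.4, -4.0, 0.4]
finger_gap: -0.003
```

Call:
arm_command --series '[[[0,0,-1.5,0],[0,0,-1.5,0],[0,0,0,0]]]'

```text
t: 15.05
tcp_pos: [0.5853, -0.0012, 0.0224]
tool_rot: [-0.501, -0.496, 0.504, -0.498]
force: [-4.0, -14.2, 1.4]
finger_gap: 0.003
```

The arm stopped at y = -0.001 m with 14 N, so it's at the end stop. I'll back off and check.

Call:
arm_command --series '[[[0,0,5,0],[0,0,15,0],[0,0,30,0],[0,0,30,0],[-40,0,0,0],[-40,0,0,0],[-40,0,0,0],[0,-30,0,0],[0,-30,0,0],[0,0,0,0]]]'

```text
t: 16.05
tcp_pos: [0.5202, -0.0762, 0.1423]
tool_rot: [-0.503, -0.498, 0.504, -0.495]
force: [-0.1, -0.5, 0.8]
finger_gap: 0.005
```

Run:
```python
from h import *
s=status.sense();print(s['t'],T_tool(s)[:3,3].round(4),s['force'].round(2))
w=snapshot('wrist')[:,:,::-1];np.save('Ew7.npy',ext('wrist',s))
cv2.imwrite('pics/w7.png',w)
t=snapshot('top')[:,:,::-1];cv2.imwrite('pics/t7.png',t)
c=lambda a:cv2.resize(a,(400,300),interpolation=cv2.INTER_AREA)
cr=cv2.resize(t[185:315,230:390],(400,325),interpolation=cv2.INTER_CUBIC)[:300]
cv2.imwrite('pics/m7.png',np.vstack([np.hstack([cr,c(t)]),np.hstack([c(w),c(snapshot('side')[:,:,::-1])])]))
# changes vs. start in the top view
d=cv2.absdiff(t,cv2.imread('pics/top0.png')).max(2)
for n,(u,v) in dict(egg=(278,202),frog=(283,294),vase=(138,270),jar=(512,215),mug=(520,297)).items():
    print(n,'diff>30 px:',int((d[v-22:v+22,u-22:u+22]>30).sum()))
```

```text
16.05 [ 0.5202 -0.0762  0.1423] [-0.12 -0.53  0.84]
egg diff>30 px: 0
frog diff>30 px: 0
vase diff>30 px: 0
jar diff>30 px: 0
mug diff>30 px: 0
```

View pics/m7.png

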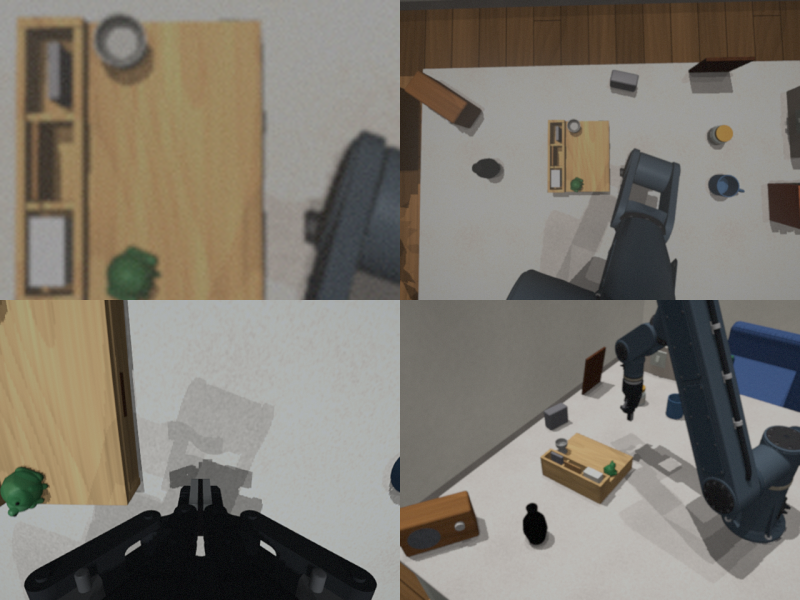

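The tray looks flush in both the top and wrist views, and the bystanders haven't moved. One close crop of the front edge before signing off.

Run:
```python
from h import *
w=cv2.imread('pics/w7.png');cv2.imwrite('pics/c7.png',cv2.resize(w[0:330,130:260],None,fx=1.8,fy=1.8,interpolation=cv2.INTER_CUBIC))
E=np.load('Ew7.npy')
for c in [(.5,.0122),(.64,.0122)]: # front-face points: top edge z .06, panel top z .046 if flush, and if 6 mm out
    print([proj('wrist',[[c[0],c[1]-d,z]],E)[0].round(1) for z,d in((.06,0),(.046,0),(.046,.006),(.005,0))])
```

```text
[array([199.2, 274.1]), array([205.5, 266.6]), array([213.3, 266.6]), array([220.6, 248.6])]
[array([173.1,  59.6]), array([182.1,  63.7]), array([191.3,  63.4]), array([203.2,  73.6])]
```

View pics/c7.png

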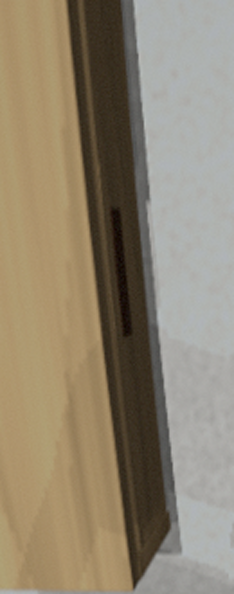

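The panel's top edge is at about u=181 at row 63. Flush predicts 182 and 6 mm out predicts 191, so the tray is shut. I'll let the contents settle for a second, then hand in.

Call:
arm_command --series '[[[0,0,0,0],[0,0,0,0],[0,0,0,0],[0,0,0,0],[0,0,0,0],[0,0,0,0],[0,0,0,0],[0,0,0,0],[0,0,0,0],[0,0,0,0]]]'

```text
t: 17.2
tcp_pos: [0.5247, -0.0773, 0.1423]
tool_rot: [0.503, 0.497, -0.503, 0.497]
force: [-0.0, -0.2, 0.1]
finger_gap: -0.0
```

```bash
python3 -c "
from station import ticket
print(ticket.sign_off())"
```

```text
the job is handed in; nothing more can be done
None
```

I swept the eraser, the sharpener and the counter one at a time off the front edge into the open tray with closed fingers. Then I pushed the tray to its end stop (it stopped at about 14 N), backed off and handed in at about 17 s.

**Contents:** before I shut the tray, the wrist picture showed all three inside it. The counter was standing on its rim rather than lying flat. Once the tray was shut I could not see them, so I waited one second for them to settle without confirming it.

**Tray:** the last wrist picture put the front panel within about 1 pixel of flush; 6 mm out would have been about 9 pixels.

**Other things:** the egg cup, frog, vase, jar and mug showed no change in the top view from the start, and the arm was touching nothing. No check failed or disagreed.

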